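Stack two carved-spoon cases on the sloping stand

TASK

Stack the two oblong wooden cases on the sloping stand: first the longer case flat on the board, then the shorter one flat on top of it. Each lies lengthwise up the slope, on the middle of the board, with its lower end pushed back against the backstop; leave the square case where it is.

Things in the scene. Friction and masses are not known exactly. Their poses are not given: they have to be found in the camera images.
- long_case: The longer oblong case of brown wood with a pale sliding lid: 130 x 62 mm, 45 high, about 0.26 kg, rigid, closed, loose, starting flat on the table. Origin: centre of its underside; x along its length, y across its 62 mm width (the sides to grasp), z up out of its lid. Either end may face the backstop.
- short_case: The shorter oblong case of the same make: 95 x 62 mm, 40 high, about 0.18 kg, loose, starting flat on the table. Origin: centre of its underside; x along its length, y across its 62 mm width (the sides to grasp), z up out of its lid. Either end may face the backstop.
- square_case: A bystander of the same make: square, 80 x 80 mm and 50 mm high, loose, flat on the table. Not to be moved. Origin: centre of its underside, z up. (The other bystanders on the table around the cases are at most 60 mm high.)
- stand_corner (a point): Fixed pale wooden stand: board 104 mm wide, 180 long, rising 15 deg away from the robot; square to it at its low end, nearest the robot, a backstop 75 mm high, 18 thick. No side walls. Point: middle of the inner corner of board and backstop, 45 mm over the table. x up the slope, y across to the left, z square out of the board. Cases do not slide down by themselves.
Mind the look-alikes: they are no part of the job. What is shaped like the short_case but purple is not meant. What is shaped like the long_case but red is not meant.

How it is judged:
By the outcome, as a careful person would: the job done as asked, in the order asked, and still so for the second after the job is handed in, with the robot touching nothing.
It also fails if it takes over 64 s, if anything falls off the work surface, if the arm or the gripper's body presses on something with over 40 N, if the wrist force passes 120 N, or if a joint passes its speed limit or range.

ROBOT

A 6-joint arm with a two-finger parallel gripper is mounted at the origin on the work surface. World frame = base frame: x ahead of the robot, y to its left, z up, the work surface at z = 0. Lengths are in mm, angles in rad, forces in N, time in s.
With the tool pointing down it reaches from about 300 to 775 mm from the base axis. Payload 14.6 kg.
Tool frame: the origin (TCP) lies at the very end of the fingers, on their centre line; the grasp point (between the pads) lies 19 mm behind it (pinch_z is the distance from the TCP to the grasp point, in mm); z points along the fingers, y is the line along which they close (so a half turn about z gives the same grasp; the last joint's range is limited). The gripper opens to 85 mm and grips with 20 to 120 N. Pads are 22 mm wide; open, the fingers measure 114 mm over their backs; the gripper's body (76 mm by 85 mm) begins 54 mm behind the grasp point. The pads swing forward as they close: fully open they stand 13 mm farther back than shut.
Start: joints at [1.156, 0.3, 1.521, -0, 1.321, -0.067], TCP at [187.454, 517.059, 199.981] pointing down, gripper open.
Joint ranges: [-3.03, 3.03], [-0.79, 2.21], [0.23, 2.52], [-1.04, 4.18], [0, 3.07], [-2.55, 2.55]. Speed limits (rad/s): [2.22, 2.22, 2.57, 3.14, 3.14, 3.14].

INTERFACE

Orientations are given as a unit quaternion [w, x, y, z].
In Python, from plant import observe, get_image, sign_off, pinch_z gives the robot as it stands. The module is installed in compiled form; this text tells all that it offers.
- The arm moves only by the tool apply_moves, never from a script. Its argument "moves" is a list that holds one entry, the list of rows, each a list of 5 numbers: the shift along the world's x, y, z in cm, then the turn about the world's z in degrees, then the opening, from -1 (shut) to 1 (fully open). A call has 1 to 12 rows; each row is the pose to reach, as a shift and turn from the pose commanded when the call began; what a row does not reach only later rows make up. A row lasts 1/12 s, in which the tool goes at most 41.7 mm and 7.16 degrees, less where a joint would pass 70% of its speed; a pose out of reach is approached as far as the arm can. A call with a gripper value outside its range is refused whole. The fingers move at their own pace and stop on an object; the grip force is fixed at half the most. Time passes only in rows, so rows that repeat a pose let the fingers close. It gives the time, the measured TCP pose, the force, the opening and the grip force at its end, in the units of the state.
- observe(): the state, without advancing time (a new reading comes with each control period).
- get_image(name): name is "scene" or "top" or "wrist"; returns a dict with "frame" (480x640x3 uint8, red, green, blue), "camera_matrix" (3x3 intrinsics, pixels), "R" (3x3) and "t" (3): a world point X has camera coordinates R X + t; the wrist camera has in their place "T_tool_cam" (4x4, takes a point from camera to tool coordinates, whose origin is the TCP and whose axes are the flange's). Camera axes: x right, y down, z forward; pixel columns grow to the right and rows downward; lengths in mm; the calibration is good to about 2 mm. A picture is of the moment at which its call begins: read the wrist's pose just before it. There is no depth.
- sign_off(): hands the job in; it is judged then, once.
The state is a dict: "time": time; "joints": joint angles; "dq": joint speeds; "tau": joint torques, N m; "tool_pos": TCP position; "ee_rot": TCP orientation; "contact_force": force on the tool from outside, world axes, zero at the start; "torque": the same for the moment, N m; "width": finger opening in mm; "grasp_force": force on a finger pad.
Only numpy, scipy, OpenCV 4.12 (cv2) and the standard library are available. Lean on these libraries where they do the work, as an engineer would, in place of code of your own. Each camera call takes 0.05 s, during which the arm holds its last target. There are 200 camera calls.

## Working session

There is one attempt and no reset: what is moved stays moved. The work goes in short steps, Python scripts to look and compute and a tool call to move; the robot and the scene stay as the last step left them, time stands still between calls to the robot, and variables do not carry over. Pictures are saved under pics/ and viewed, at most 10 in all, crops included, and the job is handed in when it is done.

Besides the shell and the picture viewer there is one more tool, called after "Emit:" as name([rows], argument=value, ...), one row to a line, values as JSON. apply_moves: Moves the arm, as the interface text tells. Its arguments: {"type":"object","properties":{"moves":{"type":"array"}},"required":["moves"]}

```bash
mkdir -p pics
python3 - <<'E'
from plant import observe,get_image,pinch_z
import cv2
s=observe();print(s,pinch_z)
for n in("scene","top"):
    g=get_image(n);cv2.imwrite(f"pics/{n}0.png",g["frame"][:,:,::-1]);print(n,g["camera_matrix"].tolist(),g["R"].tolist(),g["t"].tolist())
E
```

```text
{'time': 0.0, 'joints': array([ 1.15640682e+00,  3.00502494e-01,  1.52157605e+00, -6.55119104e-06,
        1.32067209e+00, -6.66400003e-02]), 'dq': array([-0.00089965, -0.00022778,  0.00189914, -0.00203723, -0.000113  ,
        0.00091467]), 'tau': array([ 7.29404837e-04, -5.43507886e+01, -3.61790979e+01, -4.12330257e-05,
        4.02181438e-03,  1.30841011e-05]), 'tool_pos': array([187.35057611, 516.83006882, 199.4062343 ]), 'ee_rot': array([-1.34835646e-04,  1.72999137e-01,  9.84921806e-01, -5.63082293e-04]), 'contact_force': array([-0.44413827, -0.1134755 ,  0.0155036 ]), 'torque': array([-0.04884947, -0.004843  ,  0.00543705]), 'grasp_force': 0.0, 'width': 85.3196342518007} 18.700000000000003
scene [[569.6317879329157, 0.0, 322.89933816944375], [0.0, 569.6317879329157, 239.92348816693158], [0.0, 0.0, 1.0]] [[0.36485605528772785, 0.9310388787760675, -0.0068311878382388965], [0.5623209412899702, -0.226198492534773, -0.7953800355564361], [-0.7420749408965649, 0.2863579022524069, -0.6060725483891848]] [-138.6495069462099, -221.2794220241583, 1632.2851604977595]
top [[467.76698777996717, 0.0, 315.0873974079723], [0.0, 467.76698777996717, 245.0158780731173], [0.0, 0.0, 1.0]] [[-0.016901171951802827, -0.9995391772102394, 0.025214749820940924], [-0.982703005541392, 0.011954597636438396, -0.1848023011092272], [0.18441570780866312, -0.027901985901148826, -0.9824522003111406]] [-42.47383440289225, 465.8950311807343, 860.3471480639112]
```

View pics/top0.png

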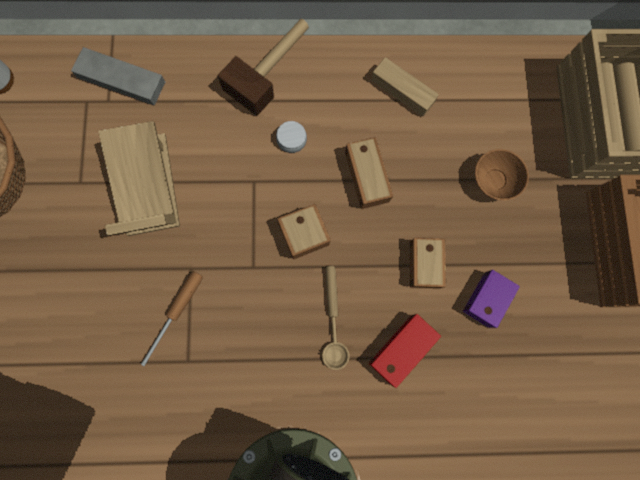

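View pics/scene0.png

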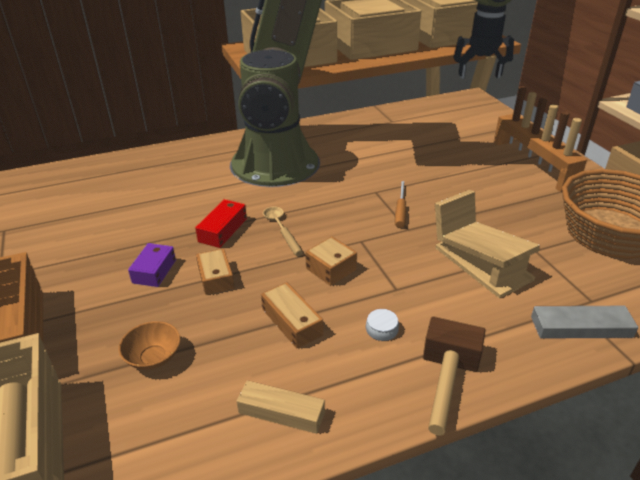

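Candidates for the long case are brown (368,172), red (405,350) and a plain lidless wood block (405,85). For the short case they are brown (428,263), purple (492,299) and the square case (303,231). By the description I choose long = (368,172) and short = (428,263). The stand is at (140,180) in the top view, with its backstop at (140,225). Next I segment the lids and check the choice in a close crop.

```bash
cat > h.py <<'E'
import numpy as np,cv2
from plant import observe,get_image
def ray(g,p,z):
    K,R,t=[np.array(g[k]) for k in("camera_matrix","R","t")]
    d=R.T@np.linalg.inv(K)@np.array([p[0],p[1],1.]);c=-R.T@t
    return c+d*(z-c[2])/d[2]
def proj(g,X):
    q=np.array(g["camera_matrix"])@(np.array(g["R"])@np.array(X,float)+np.array(g["t"]));return q[:2]/q[2]
def hsv(f):return cv2.cvtColor(f,cv2.COLOR_RGB2HSV)
E
python3 - <<'E'
from h import *
g=get_image("top");f=g["frame"];h=hsv(f)
for p in[(370,185),(428,270),(303,240),(140,170),(140,224),(170,200),(250,200),(405,85),(350,180),(382,203)]:print(p,h[p[1],p[0]])
m=((h[...,2]>150)&(h[...,0]<30)&(h[...,1]>60)).astype(np.uint8)*255
big=f.copy()
cs,_=cv2.findContours(m,cv2.RETR_EXTERNAL,cv2.CHAIN_APPROX_NONE)
for c in cs:
    a=cv2.contourArea(c)
    if a<300:continue
    r=cv2.minAreaRect(c);print(a,[np.round(v,1) for v in r])
    cv2.drawContours(big,[c],-1,(0,255,0),1)
A=cv2.resize(big[130:300,265:455],None,fx=2.4,fy=2.4,interpolation=0)
B=cv2.resize(f[115:245,90:190],None,fx=3.3,fy=3.3,interpolation=cv2.INTER_CUBIC)
H=max(A.shape[0],B.shape[0]);o=np.zeros((H,A.shape[1]+B.shape[1],3),np.uint8);o[:A.shape[0],:A.shape[1]]=A;o[:B.shape[0],A.shape[1]:]=B
print(o.shape,A.shape);cv2.imwrite("pics/c1.png",o[:,:,::-1])
E
```

```text
(370, 185) [ 19  91 157]
(428, 270) [ 19  88 162]
(303, 240) [ 19  91 160]
(140, 170) [ 19  89 158]
(140, 224) [ 19  89 155]
(170, 200) [ 20  94 125]
(250, 200) [ 15 111 138]
(405, 85) [ 19  92 156]
(350, 180) [ 22 131  37]
(382, 203) [ 14 142  77]
2132.0 [array([406.5, 350.5]), array([33. , 68.4]), np.float64(41.5)]
1063.5 [array([430.5, 262. ]), array([27., 46.]), np.float64(0.0)]
1149.0 [array([303.7, 229. ]), array([36.3, 34.7]), np.float64(68.6)]
1224.5 [array([369.5, 169.3]), array([59.2, 22.6]), np.float64(73.7)]
4505.0 [array([131.1, 176.8]), array([103.6,  67. ]), np.float64(80.0)]
1019.0 [array([405.9,  82.8]), array([65.4, 18.4]), np.float64(35.0)]
954.5 [array([615.5,  92.5]), array([125.,  47.]), np.float64(90.0)]
386.0 [array([282.3,  47.2]), array([ 6.7, 68. ]), np.float64(42.3)]
(429, 786, 3) (408, 456, 3)
```

View pics/c1.png

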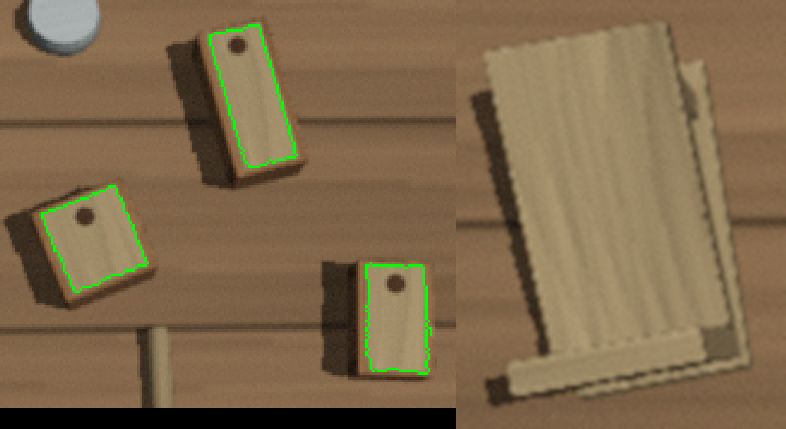

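The crop confirms the choice: the long case and the short case are pale-lidded brown cases. The stand's board top corners are at about (98.8,131.7) and (153.9,121.7). The backstop's inner top edge runs from about (105.8,224.7) to (163.9,215.0). Now I turn these into positions.

```bash
cat > m.py <<'E'
from h import *
g=get_image("top");h=hsv(g["frame"])
m=((h[...,2]>145)&(h[...,0]<30)&(h[...,1]>60)).astype(np.uint8)*255
cs,_=cv2.findContours(m,cv2.RETR_EXTERNAL,cv2.CHAIN_APPROX_NONE)
def lid(px,z):
    c=[c for c in cs if cv2.pointPolygonTest(c,px,False)>=0][0]
    w=np.array([ray(g,p,z)[:2] for p in c[:,0]],np.float32)
    (cx,cy),(a,b),th=cv2.minAreaRect(w)
    if a<b:a,b,th=b,a,th+90
    print(px,np.round([cx,cy],1),"size",round(a,1),round(b,1),"long axis deg",round((th+90)%180-90,1))
E
python3 - <<'E'
from m import *
lid((370,185),45);lid((428,270),40);lid((303,240),50)
s,c=np.sin(np.radians(15)),np.cos(np.radians(15))
zt=45+180*s;zb=45+75*c
A,B=ray(g,(98.8,131.7),zt),ray(g,(153.9,121.7),zt)
C,D=ray(g,(105.8,224.7),zb),ray(g,(163.9,215),zb)
for n,P in zip("ABCD",(A,B,C,D)):print(n,P.round(1))
U=(A+B)/2;L=(C+D)/2
print("w",np.linalg.norm(A-B),np.linalg.norm(C-D))
for P,Q in((A,B),(C,D)):
    e=P-Q;print("y-axis yaw",np.degrees(np.arctan2(-e[0],e[1])))
d=(U-L)[:2];print("len",np.hypot(*d),"expect",180*c+75*s,"yaw",np.degrees(np.arctan2(d[1],d[0])))
u=d/np.hypot(*d);print("corner", U[:2]-180*c*u, L[:2]+75*s*u)
# check in scene
gs=get_image("scene");cor=(U[:2]-180*c*u+L[:2]+75*s*u)/2
print(proj(gs,[*cor,45]),proj(gs,A),proj(gs,B),proj(gs,C),proj(gs,D))
E
```

```text
(370, 185) [ 617.9 -160.3] size 122.9 49.2 long axis deg 12.5
(428, 270) [ 430.8 -271.9] size 90.4 58.4 long axis deg -3.2
(303, 240) [496.  -27.7] size 74.4 72.6 long axis deg -68.6
A [679.6 358.   91.6]
B [699.3 255.6  91.6]
C [492.5 322.2 117.4]
D [509.1 221.1 117.4]
w 104.35873719672149 102.47284478333101
y-axis yaw 10.918159215444694
y-axis yaw 9.323135402461114
len 191.91973112901994 expect 193.27807711472136 yaw 10.549448722667288
corner [518.51873294 274.97991291] [519.85411917 275.22860439]
[457.40027583 227.92547758] [537.18567576 243.32514422] [501.10663165 260.72940366] [473.383066  190.9825098] [438.11504674 204.07888344]
```

Emit:
apply_moves([
  [[21.5,-33.8,0,16,1],[21.5,-33.8,0,16,1],[21.5,-33.8,0,16,1],[21.5,-33.8,0,16,1],[21.5,-33.8,0,16,1],[21.5,-33.8,0,16,1],[21.5,-33.8,0,16,1],[21.5,-33.8,0,16,1],[21.5,-33.8,0,16,1],[21.5,-33.8,0,16,1],[21.5,-33.8,0,16,1],[21.5,-33.8,0,16,1]],
])

```text
time: 1.25
tool_pos: [402.9, 178.0, 199.9]
ee_rot: [-0.0, 0.036, 0.999, -0.0]
contact_force: [-1.5, 0.5, 0.2]
width: 85.2
grasp_force: 0.0
```

Emit:
apply_moves([
  [[21.5,-33.9,0,16.5,1],[21.5,-33.9,0,16.5,1],[21.5,-33.9,0,16.5,1],[21.5,-33.9,0,16.5,1],[21.5,-33.9,0,16.5,1],[21.5,-33.9,0,16.5,1],[21.5,-33.9,0,16.5,1],[21.5,-33.9,0,16.5,1],[21.5,-33.9,0,16.5,1],[21.5,-33.9,0,16.5,1],[21.5,-33.9,0,16.5,1],[21.5,-33.9,0,16.5,1]],
])

```text
time: 2.25
tool_pos: [617.9, -159.8, 198.6]
ee_rot: [-0.001, -0.109, 0.994, 0.0]
contact_force: [-0.2, 1.4, -0.1]
width: 85.3
grasp_force: 0.0
```

```bash
cat > w.py <<'E'
from h import *
from scipy.spatial.transform import Rotation as Ro
def wrist():
    s=observe();g=get_image("wrist");T=np.array(g["T_tool_cam"])
    q=s["ee_rot"];R=Ro.from_quat([q[1],q[2],q[3],q[0]]).as_matrix()
    Rc=R@T[:3,:3];c=R@T[:3,3]+s["tool_pos"]
    g["R"]=Rc.T;g["t"]=-Rc.T@c
    print("pos",s["tool_pos"].round(1),"yaw of y",np.degrees(np.arctan2(-R[0,1],R[1,1])).round(2),"t",s["time"],"q",s["joints"].round(2));return g
E
python3 - <<'E'
from w import *
g=wrist();cv2.imwrite("pics/w1.png",g["frame"][:,:,::-1])
h=hsv(g["frame"])
for v in [(617.9,-160.3)]:
  p=proj(g,[*v,45]);print(p)
m=((h[...,2]>145)&(h[...,0]<30)&(h[...,1]>60)).astype(np.uint8)
cs,_=cv2.findContours(m,cv2.RETR_EXTERNAL,cv2.CHAIN_APPROX_NONE)
for c in cs:
    if cv2.contourArea(c)<3000:continue
    w=np.array([ray(g,p,45)[:2] for p in c[:,0]],np.float32);print(cv2.contourArea(c),cv2.minAreaRect(w))
E
```

```text
pos [ 617.9 -159.8  198.6] yaw of y 12.54 t 2.25 q [-0.31  0.5   1.24  0.    1.4  -2.1 ]
[322.40092713 213.85934438]
12145.5 ((807.0636596679688, -116.84422302246094), (127.74046325683594, 273.7163391113281), 12.883909225463867)
7729.0 ((720.5490112304688, 137.49102783203125), (179.57667541503906, 179.7415771484375), 27.884401321411133)
3437.0 ((502.4335021972656, 71.13006591796875), (45.079769134521484, 115.223388671875), 89.70748138427734)
10509.5 ((410.7933349609375, 7.688385009765625), (59.631629943847656, 165.88633728027344), 0.23090499639511108)
156504.0 ((671.5050659179688, -220.33328247070312), (451.2164611816406, 534.0549926757812), 0.657516360282898)
```

View pics/w1.png

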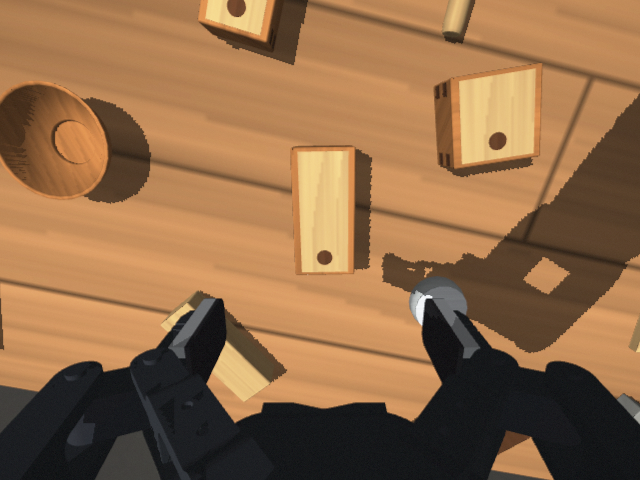

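The wrist view shows the long case's lid outline at about (291,147), (355,147), (354,273) and (296,274), centred near (324,210) and clear of its neighbours. I convert that to a position with the wrist calibration.

Run:
```python
from w import *
g=wrist();P=[ray(g,p,45) for p in((291,147),(355,147),(354,273),(296,274))]
print(np.mean(P,0).round(1),[np.linalg.norm(P[i]-P[i-1]).round(1) for i in range(4)])
d=(P[2]+P[3]-P[0]-P[1]);print(np.degrees(np.arctan2(d[1],d[0])))
```

```text
pos [ 617.5 -158.8  199.2] yaw of y 12.6 t 2.3 q [-0.31  0.5   1.25  0.    1.4  -2.1 ]
[ 617.4 -157.7   45. ] [np.float64(129.4), np.float64(60.4), np.float64(128.3), np.float64(61.2)]
13.551354778622715
```

Emit:
apply_moves([
  [[0,0.1,-4,0.5,1],[0,0.1,-8,0.5,1],[0,0.1,-12,0.5,1],[0,0.1,-15,0.5,1],[0,0.1,-17,0.5,1],[0,0.1,-18,0.5,1],[0,0.1,-19,0.5,1],[0,0.1,-19,0.5,1],[0,0.1,-19,0.5,-1],[0,0.1,-19,0.5,-1],[0,0.1,-19,0.5,-1],[0,0.1,-19,0.5,-1]],
])

```text
time: 3.35
tool_pos: [618.8, -159.3, 12.4]
ee_rot: [0.002, -0.114, 0.993, -0.001]
contact_force: [-2.8, 7.1, 17.6]
width: 38.9
grasp_force: 8.5
```

Emit:
apply_moves([
  [[0,0,0,0,-1],[0,0,0,0,-1],[0,0,0,0,-1],[0,0,0,0,-1]],
])

```text
time: 3.68
tool_pos: [619.8, -159.9, 13.7]
ee_rot: [0.003, -0.114, 0.994, -0.002]
contact_force: [0.1, -0.9, 19.0]
width: -0.0
grasp_force: 9.2
```

The width reads 0, so the case isn't held. I look at what happened.

Run:
```python
from w import *
g=wrist();s=get_image("scene");t=get_image("top")
o=np.zeros((600,800,3),np.uint8)
o[:300,:400]=cv2.resize(g["frame"],(400,300));o[:300,400:]=cv2.resize(t["frame"],(400,300))
o[300:,:]=cv2.resize(s["frame"][170:410,90:570],None,fx=1.25,fy=1.25)[:300].repeat(1,0) if 0 else cv2.resize(s["frame"][200:380,80:560],(800,300))
cv2.imwrite("pics/d1.png",o[:,:,::-1])
```

```text
pos [ 619.8 -159.9   13.7] yaw of y 13.06 t 3.6833 q [-0.31  0.69  1.4  -0.    1.04 -2.11]
```

View pics/d1.png

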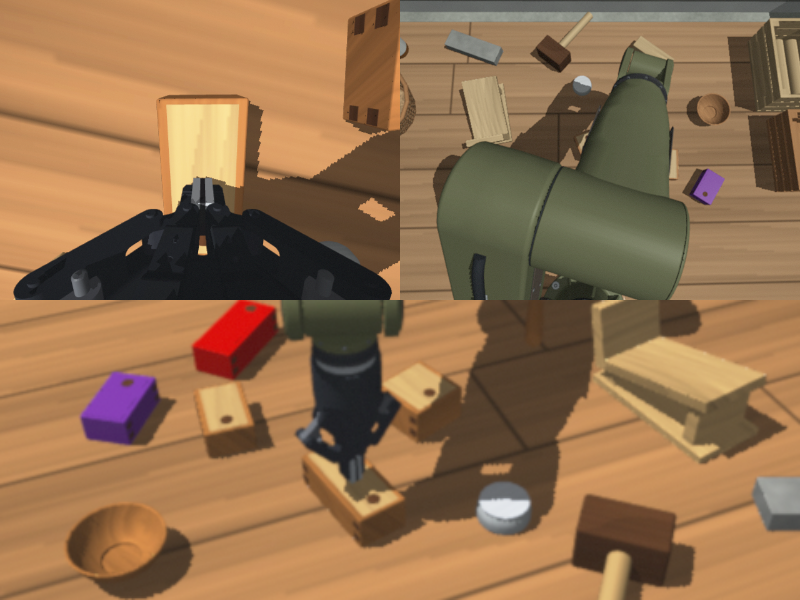

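The fingers closed on top of the lid, although the reported TCP is 31 mm below it. So the tip offset is in doubt. I lift and triangulate the shut fingertip.

Emit:
apply_moves([
  [[0,0,2,0,-1],[0,0,6,0,-1],[0,0,10,0,-1],[0,0,14,0,-1],[0,0,14,0,-1],[0,0,14,0,-1],[0,0,14,0,-1]],
])

```text
time: 4.42
tool_pos: [617.3, -158.9, 150.0]
ee_rot: [0.0, -0.114, 0.994, -0.0]
contact_force: [0.1, 0.1, -0.9]
width: 0.0
grasp_force: 0.0
```

Run:
```python
from w import *
g=wrist();s=get_image("scene");st=observe();p=st["tool_pos"]
print(st["contact_force"],st["width"])
for dz in(0,15,31,50):print(dz,proj(g,p+[0,0,dz]).round(),proj(s,p+[0,0,dz]).round())
c=proj(s,p).astype(int);print(c)
a=cv2.resize(s["frame"][c[1]-70:c[1]+50,c[0]-60:c[0]+60],(400,400),interpolation=cv2.INTER_CUBIC)
o=np.zeros((400,800,3),np.uint8);o[:,:400]=a;o[:,400:]=cv2.resize(g["frame"][180:380,220:420],(400,400),interpolation=cv2.INTER_CUBIC)
cv2.imwrite("pics/e1.png",o[:,:,::-1])
```

```text
pos [ 617.3 -158.9  150. ] yaw of y 13.07 t 4.4167 q [-0.31  0.54  1.31  0.    1.3  -2.11]
[0.51455614 1.12267907 0.72464525] -0.04280314296998196
0 [323. 273.] [289. 264.]
15 [323. 284.] [288. 257.]
31 [323. 299.] [288. 250.]
50 [323. 319.] [287. 242.]
[288 263]
```

View pics/e1.png

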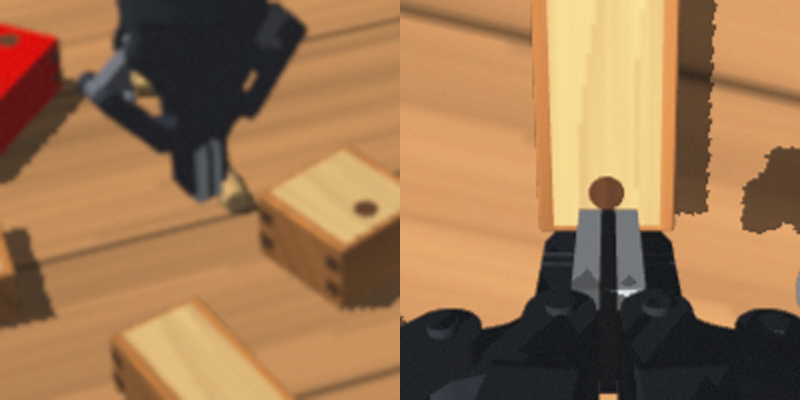

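In the scene view the shut fingertip is at about (289.5,253), where the reported TCP would project to (289,264). The tip therefore sits about 25–30 mm behind the reported TCP, and the lid contact (45 mm against a reported 13.7) gives 31 mm. I take 31 mm and descend in steps with force checks.

Emit:
apply_moves([
  [[0,0,0,0,1],[0,0,0,0,1],[0,0,0,0,1],[0,0,0,0,1],[0,0,-4,0,1],[0,0,-8,0,1],[0,0,-11,0,1],[0,0,-13,0,1],[0,0,-14,0,1],[0,0,-15,0,1],[0,0,-15.5,0,1],[0,0,-15.5,0,1]],
])

```text
time: 5.52
tool_pos: [617.5, -159.0, -5.2]
ee_rot: [-0.0, -0.114, 0.994, -0.0]
contact_force: [0.7, 0.4, 0.2]
width: 85.2
grasp_force: 0.0
```

Emit:
apply_moves([
  [[0,0,-0.5,0,1],[0,0,-1,0,1],[0,0,-1,0,1]],
])

```text
time: 5.77
tool_pos: [617.4, -158.9, -15.4]
ee_rot: [-0.0, -0.114, 0.994, 0.0]
contact_force: [-1.1, 0.0, -0.2]
width: 85.3
grasp_force: 0.0
```

Emit:
apply_moves([
  [[0,0,-0.5,0,1],[0,0,-0.9,0,1],[0,0,-0.9,0,1],[0,0,-0.9,0,-1],[0,0,-0.9,0,-1],[0,0,-0.9,0,-1],[0,0,-0.9,0,-1],[0,0,-0.9,0,-1],[0,0,-0.9,0,-1],[0,0,-0.9,0,-1]],
])

```text
time: 6.6
tool_pos: [617.8, -159.0, -23.5]
ee_rot: [0.0, -0.114, 0.993, -0.0]
contact_force: [-0.1, 0.4, 5.7]
width: 61.2
grasp_force: 66.8
```

Grasped, with width 61 and grip force 67 N. I lift, carry the case over the stand and align its yaw.

Emit:
apply_moves([
  [[0,0,1,0,-1],[0,0,4,0,-1],[0,0,8,0,-1],[0,0,12,0,-1],[0,0,16,0,-1],[0,2,19,0,-1],[0,5,20,0,-1],[-0.5,8.5,20,0,-1],[-1,12,20,-1,-1],[-1.3,15.5,20,-1,-1],[-1.6,19,20,-1,-1],[-1.9,22.5,20,-1,-1]],
])

```text
time: 7.6
tool_pos: [597.6, 67.6, 176.2]
ee_rot: [-0.0, -0.105, 0.994, -0.0]
contact_force: [1.6, -0.3, -3.1]
width: 61.2
grasp_force: 66.6
```

Emit:
apply_moves([
  [[-0.3,3.5,0,0,-1],[-0.6,7,0,0,-1],[-0.9,10.5,0,-1,-1],[-1.2,14,0,-1.7,-1],[-1.5,17,0,-1.7,-1],[-1.7,19.5,0,-1.7,-1],[-1.7,21,0,-1.7,-1],[-1.7,22,0,-1.7,-1],[-1.7,22,0,-1.7,-1],[-1.7,22,-4,-1.7,-1],[-1.7,22,-7,-1.7,-1],[-1.7,22,-7,-1.7,-1]],
])

```text
time: 8.6
tool_pos: [579.1, 283.3, 99.6]
ee_rot: [-0.005, -0.09, 0.996, -0.002]
contact_force: [-0.0, -0.1, -4.3]
width: 61.4
grasp_force: 66.8
```

Run:
```python
from w import *
g=wrist();s=get_image("scene");t=get_image("top");st=observe();print(st["contact_force"],st["width"],st["grasp_force"])
o=np.zeros((400,800,3),np.uint8);o[:,:400]=cv2.resize(s["frame"][120:320,400:600],(400,400),interpolation=cv2.INTER_CUBIC);o[:300,400:]=cv2.resize(g["frame"],(400,300))
cv2.imwrite("pics/f1.png",o[:,:,::-1])
```

```text
pos [579.1 283.3  99.6] yaw of y 10.29 t 8.6 q [ 0.4   0.61  1.32 -0.    1.22 -1.35]
[-0.34888688  0.04758882 -2.33881221] 61.24764196667806 66.85129165649414
```

View pics/f1.png

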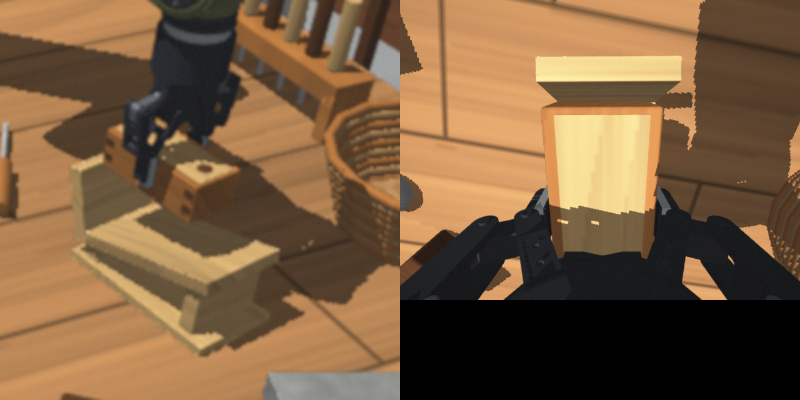

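The wrist view shows the backstop's inner top edge at about (218,128)–(450,128) full-resolution, and the held case's lower end at about (227,171)–(419,171). I work out the offset from these.

Run:
```python
from w import *
g=wrist()
C,D=[ray(g,p,117.4) for p in((217.6,128),(449.6,128))];E,F=[ray(g,p,168.6) for p in((227,171),(419,171))]
u=np.array([np.cos(np.radians(10.3)),np.sin(np.radians(10.3))]);v=np.array([-u[1],u[0]])
for n,a,b in(("stop",C,D),("case",E,F)):
    m=(a+b)/2;d=a-b;print(n,m.round(1),np.linalg.norm(d).round(1),np.degrees(np.arctan2(d[1],d[0])).round(1),"uv",m[:2]@u,m[:2]@v)
s=observe()["tool_pos"][:2];print("tcp uv",s@u,s@v,"stand", np.array([519.2,275.1])@u,np.array([519.2,275.1])@v)
```

```text
pos [582.5 285.4 108. ] yaw of y 10.31 t 8.75 q [ 0.4   0.6   1.31 -0.    1.23 -1.35]
stop [504.6 276.4 117.4] 108.4 -79.6 uv 545.9332597675794 181.722683967204
case [519.8 274.2 168.6] 64.3 -79.6 uv 560.4899822436524 176.81303533055743
tcp uv 624.41735198162 176.94501127668568 stand 560.0216010736027 177.83266384710862
```

Emit:
apply_moves([
  [[0,0.15,-1.5,0,-1],[0,0.15,-3,0,-1],[0,0.15,-4,0,-1],[0,0.15,-4.5,0,-1],[0,0.15,-4.7,0,-1],[0,0.15,-4.9,0,-1],[0,0.15,-4.9,0,-1]],
])

```text
time: 9.38
tool_pos: [581.8, 287.6, 57.6]
ee_rot: [0.0, -0.09, 0.996, 0.0]
contact_force: [-0.1, 0.0, -3.1]
width: 61.1
grasp_force: 67.2
```

Emit:
apply_moves([
  [[0,0,-0.2,0,-1],[0,0,-0.4,0,-1],[0,0,-0.6,0,-1],[0,0,-0.6,0,-1]],
])

```text
time: 9.72
tool_pos: [581.2, 287.8, 52.7]
ee_rot: [0.0, -0.091, 0.996, 0.0]
contact_force: [-14.1, -4.4, 12.8]
width: 61.0
grasp_force: 69.5
```

Emit:
apply_moves([
  [[0,0,-0.2,0,-1],[0,0,-0.4,0,-1],[0,0,-0.4,0,-1]],
])

```text
time: 9.97
tool_pos: [580.5, 287.8, 48.5]
ee_rot: [-0.001, -0.091, 0.996, 0.0]
contact_force: [-18.3, -3.7, 14.4]
width: 61.3
grasp_force: 70.8
```

Emit:
apply_moves([
  [[0,0,-0.2,0,-1],[0,0,-0.4,0,-1],[0,0,-0.4,0,-1]],
])

```text
time: 10.22
tool_pos: [580.4, 288.0, 44.5]
ee_rot: [-0.001, -0.091, 0.996, 0.0]
contact_force: [-20.4, -4.9, 16.2]
width: 61.5
grasp_force: 72.2
```

Emit:
apply_moves([
  [[0,0,-0.2,0,-1],[0,0,-0.3,0,-1],[0,0,-0.3,0,-1]],
])

```text
time: 10.47
tool_pos: [580.5, 288.0, 41.6]
ee_rot: [-0.001, -0.091, 0.996, 0.0]
contact_force: [-19.7, -4.2, 15.3]
width: 61.5
grasp_force: 73.1
```

Emit:
apply_moves([
  [[0,0,-0.1,0,-1],[0,0,-0.2,0,-1],[0,0,-0.2,0,-1]],
])

```text
time: 10.72
tool_pos: [580.6, 288.0, 39.5]
ee_rot: [-0.001, -0.091, 0.996, 0.0]
contact_force: [-18.6, -3.2, 14.2]
width: 60.9
grasp_force: 73.7
```

Emit:
apply_moves([
  [[0,0,-0.1,0,-1],[0,0,-0.2,0,-1],[0,0,-0.2,0,-1]],
])

```text
time: 10.97
tool_pos: [580.6, 288.0, 37.5]
ee_rot: [-0.001, -0.091, 0.996, 0.0]
contact_force: [-17.4, -3.2, 13.9]
width: 61.3
grasp_force: 74.4
```

Run:
```python
from w import *
g=wrist();s=get_image("scene");st=observe();print(st["contact_force"],st["width"],st["grasp_force"])
o=np.zeros((400,800,3),np.uint8);o[:,:400]=cv2.resize(s["frame"][160:300,420:560],(400,400),interpolation=cv2.INTER_CUBIC);o[:300,400:]=cv2.resize(g["frame"],(400,300))
cv2.imwrite("pics/f2.png",o[:,:,::-1])
```

```text
pos [580.6 288.   37.5] yaw of y 10.4 t 10.9667 q [ 0.4   0.68  1.36  0.    1.1  -1.35]
[-17.75281748  -3.63527622  13.93345818] 61.50802155264677 74.41168785095215
```

View pics/f2.png

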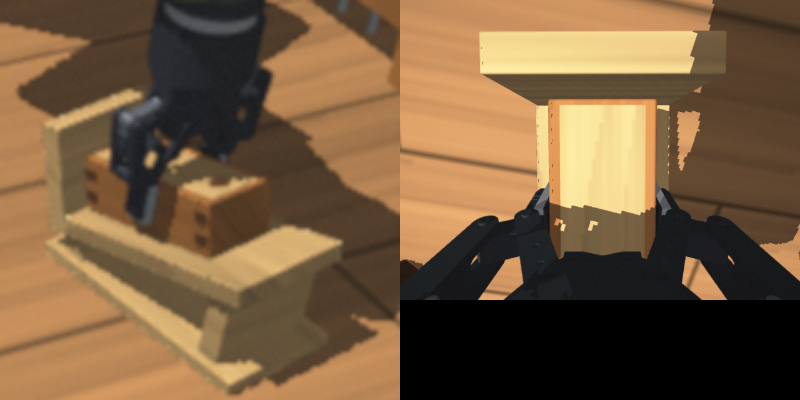

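The case is nearly flat and centred: case midline at crop 602.5 against 603 for the backstop. I continue to flat, then slide it down to the backstop.

Emit:
apply_moves([
  [[0,0,-0.1,0,-1],[0,0,-0.2,0,-1],[0,0,-0.2,0,-1]],
])

```text
time: 11.32
tool_pos: [580.6, 288.0, 37.0]
ee_rot: [-0.0, -0.091, 0.996, 0.0]
contact_force: [-25.0, -7.1, 28.3]
width: 61.5
grasp_force: 76.2
```

Emit:
apply_moves([
  [[-0.2,0,-0.1,0,-1],[-0.4,-0.1,-0.1,0,-1],[-0.4,-0.1,-0.1,0,-1]],
])

```text
time: 11.57
tool_pos: [579.6, 287.5, 36.6]
ee_rot: [0.003, -0.09, 0.996, 0.001]
contact_force: [1.0, 1.3, 18.3]
width: 61.1
grasp_force: 75.0
```

Emit:
apply_moves([
  [[-0.2,0,0,0,-1],[-0.4,-0.1,-0.1,0,-1],[-0.4,-0.1,-0.1,0,-1]],
])

```text
time: 11.82
tool_pos: [577.7, 287.4, 36.3]
ee_rot: [0.006, -0.091, 0.996, 0.002]
contact_force: [17.7, 8.7, 11.7]
width: 61.5
grasp_force: 74.0
```

Emit:
apply_moves([
  [[-0.1,0,0,0,-1],[-0.2,0,-0.1,0,-1],[-0.2,0,-0.1,0,-1]],
])

```text
time: 12.07
tool_pos: [577.9, 287.5, 36.6]
ee_rot: [0.009, -0.09, 0.996, 0.002]
contact_force: [29.9, 9.5, 14.2]
width: 61.3
grasp_force: 74.5
```

```bash
cat > st.py <<'E'
from w import *
a=np.radians(10.4);c,s=np.cos(np.radians(15)),np.sin(np.radians(15))
u=np.array([np.cos(a),np.sin(a),0]);Y=np.array([-u[1],u[0],0]);X=u*c+[0,0,s];N=-u*s+[0,0,c];O=np.array([519,276,45.])
def onplane(g,p,n):  # pixel -> stand coords on plane z_stand=n
    K,R,t=[np.array(g[k]) for k in("camera_matrix","R","t")];d=R.T@np.linalg.inv(K)@[p[0],p[1],1.];cc=-R.T@t
    P=cc+d*((n-(cc-O)@N)/(d@N))-O;return np.round([P@X,P@Y],1)
E
python3 - <<'E'
from st import *
g=wrist();h=hsv(g["frame"]).astype(int)
for y in range(40,200,3):print(y,h[y,310:330].mean(0).round().tolist(),end=";")
for y in(160,):print([onplane(g,(323,y),n) for n in(0,45,75)])
E
```

```text
pos [577.9 287.5  36.6] yaw of y 10.38 t 12.0667 q [ 0.41  0.66  1.39 -0.    1.07 -1.35]
40 [14.0, 136.0, 203.0];43 [14.0, 136.0, 204.0];46 [14.0, 135.0, 204.0];49 [14.0, 135.0, 202.0];52 [14.0, 135.0, 201.0];55 [14.0, 135.0, 200.0];58 [14.0, 136.0, 198.0];61 [14.0, 136.0, 196.0];64 [14.0, 136.0, 195.0];67 [21.0, 105.0, 242.0];70 [21.0, 106.0, 243.0];73 [21.0, 108.0, 242.0];76 [20.0, 109.0, 240.0];79 [20.0, 108.0, 239.0];82 [20.0, 108.0, 240.0];85 [20.0, 108.0, 240.0];88 [21.0, 108.0, 241.0];91 [21.0, 108.0, 241.0];94 [21.0, 108.0, 241.0];97 [21.0, 107.0, 241.0];100 [21.0, 107.0, 242.0];103 [21.0, 108.0, 241.0];106 [20.0, 108.0, 240.0];109 [20.0, 109.0, 238.0];112 [20.0, 110.0, 237.0];115 [20.0, 108.0, 240.0];118 [21.0, 106.0, 244.0];121 [22.0, 103.0, 246.0];124 [22.0, 100.0, 249.0];127 [22.0, 98.0, 250.0];130 [23.0, 97.0, 250.0];133 [19.0, 113.0, 231.0];136 [17.0, 113.0, 97.0];139 [18.0, 109.0, 84.0];142 [17.0, 112.0, 86.0];145 [17.0, 111.0, 90.0];148 [17.0, 108.0, 89.0];151 [17.0, 110.0, 91.0];154 [17.0, 114.0, 97.0];157 [16.0, 118.0, 87.0];160 [13.0, 160.0, 208.0];163 [14.0, 158.0, 228.0];166 [14.0, 159.0, 228.0];169 [22.0, 101.0, 248.0];172 [22.0, 101.0, 248.0];175 [22.0, 101.0, 248.0];178 [22.0, 101.0, 248.0];181 [22.0, 101.0, 248.0];184 [22.0, 101.0, 248.0];187 [22.0, 101.0, 248.0];190 [22.0, 100.0, 248.0];193 [22.0, 100.0, 248.0];196 [22.0, 101.0, 247.0];199 [22.0, 103.0, 246.0];[array([-3.8,  0.8]), array([4.2, 0.7]), array([9.5, 0.6])]
```

Run:
```python
from st import *
g=wrist()
print(onplane(g,(323,134.5),75),onplane(g,(323,66.5),75),onplane(g,(323,159),45),onplane(g,(323,159),43))
```

```text
pos [577.9 287.5  36.6] yaw of y 10.38 t 12.1167 q [ 0.41  0.66  1.39 -0.    1.07 -1.35]
[2.9 0.7] [-14.5   0.7] [3.9 0.7] [3.5 0.7]
```

The lower end is within about 1 mm of the backstop and meets 30 N of resistance, so it is seated. I unload, release and retreat upward.

Emit:
apply_moves([
  [[0.3,0,0,0,-1],[0.4,0.1,0,0,-1],[0.4,0.1,0,0,1],[0.4,0.1,0,0,1],[0.4,0.1,0,0,1],[0.4,0.1,0,0,1],[0.4,0.1,0,0,1],[0.4,0.1,1,0,1],[0.4,0.1,4,0,1],[0.4,0.1,8,0,1],[0.4,0.1,12,0,1],[0.4,0.1,12,0,1]],
])

```text
time: 13.17
tool_pos: [578.1, 287.8, 160.7]
ee_rot: [0.006, -0.09, 0.996, 0.002]
contact_force: [1.4, 0.3, 1.4]
width: 85.5
grasp_force: 0.0
```

Run:
```python
from st import *
observe();g=wrist();print(observe()["contact_force"])
f=g["frame"];cv2.imwrite("pics/g1.png",f[:,:,::-1])
```

```text
pos [578.1 287.8 160.7] yaw of y 10.38 t 13.1667 q [ 0.41  0.54  1.28  0.    1.31 -1.35]
[ 0.46670446  0.57167677 -0.67736227]
```

View pics/g1.png

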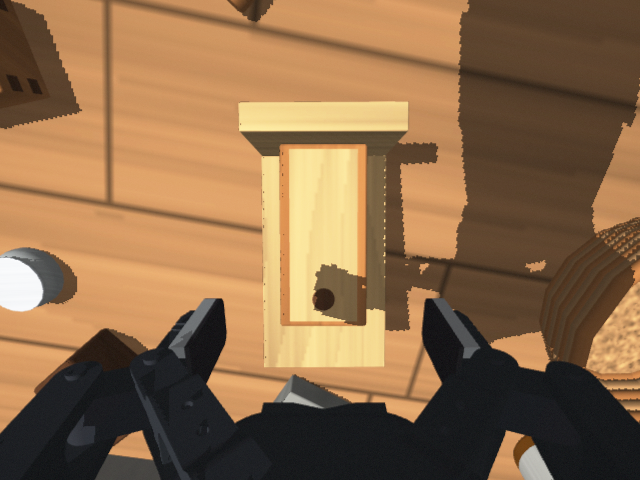

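The long case lies straight and centred: its midline is at column 323.5 and the board's is at 324, with its lower end at row 144 and the backstop's inner edge at row 131. I check the gap numerically.

Run:
```python
from st import *
g=wrist();h=hsv(g["frame"]).astype(int)
for y in list(range(126,148)):print(y,h[y,320:326].mean(0).round().tolist()[1:],end=";")
for p,n in(((324,131),75),((324,102),75),((324,144),45),((324,325),45),((270,155.5),0),((377,155.5),0),((324,367),0)):print(p,onplane(g,p,n))
```

```text
pos [577.2 287.3 156.6] yaw of y 10.37 t 13.2167 q [ 0.41  0.54  1.28  0.    1.31 -1.35]
126 [105.0, 246.0];127 [102.0, 248.0];128 [100.0, 249.0];129 [97.0, 250.0];130 [97.0, 250.0];131 [96.0, 250.0];132 [108.0, 240.0];133 [118.0, 150.0];134 [111.0, 91.0];135 [109.0, 86.0];136 [112.0, 87.0];137 [111.0, 87.0];138 [112.0, 91.0];139 [112.0, 91.0];140 [111.0, 92.0];141 [112.0, 93.0];142 [109.0, 95.0];143 [110.0, 96.0];144 [110.0, 92.0];145 [112.0, 93.0];146 [158.0, 179.0];147 [159.0, 211.0];(324, 131) [1.7 1.4]
(324, 102) [-15.4   1.4]
(324, 144) [2.5 1.5]
(324, 325) [129.3   1.5]
(270, 155.5) [  1.4 -42.8]
(377, 155.5) [ 1.4 45.4]
(324, 367) [179.    1.6]
```

The numbers agree with a seated case: gap about 1 mm (within error), far end at 129.3 and board end at 179. Next I go to the short case.

Emit:
apply_moves([
  [[-0.5,-2,2,-1,1],[-1.4,-5.5,3,-2,1],[-2.4,-9.3,3,-3,1],[-3.4,-13,3,-4,1],[-4.4,-16.7,3,-5,1],[-5.4,-20.5,3,-6,1],[-6.4,-24.3,3,-7,1],[-7.4,-28,3,-8,1],[-8.4,-32,3,-9,1],[-9.4,-36,3,-10,1],[-10.4,-40,3,-11,1],[-11.3,-43.5,3,-12,1]],
])

```text
time: 14.27
tool_pos: [461.0, -150.4, 180.2]
ee_rot: [-0.001, 0.015, 1.0, 0.0]
contact_force: [0.7, -0.6, -0.3]
width: 85.2
grasp_force: 0.0
```

Emit:
apply_moves([
  [[-1,-3.5,0,-1,1],[-2,-7,0,-1.4,1],[-2.8,-10,0,-1.4,1],[-3.3,-12.4,0,-1.4,1],[-3.3,-12.4,0,-1.4,1],[-3.3,-12.4,0,-1.4,1]],
])

```text
time: 14.77
tool_pos: [428.7, -273.0, 180.0]
ee_rot: [-0.001, 0.028, 1.0, 0.001]
contact_force: [-0.0, 0.6, 0.3]
width: 85.3
grasp_force: 0.0
```

Run:
```python
from w import *
g=wrist();h=hsv(g["frame"])
print(proj(g,[430.8,-271.9,40]))
m=((h[...,2]>225)&(h[...,0]>17)&(h[...,0]<30)&(h[...,1]>70)&(h[...,1]<125)).astype(np.uint8)
cs,_=cv2.findContours(m,cv2.RETR_EXTERNAL,cv2.CHAIN_APPROX_NONE)
for c in cs:
    if cv2.contourArea(c)<1500:continue
    w=np.array([ray(g,p,40)[:2] for p in c[:,0]],np.float32);print(cv2.minAreaRect(c),cv2.minAreaRect(w))
s=observe();print(s["tool_pos"],s["time"])
```

```text
pos [ 428.7 -273.   180. ] yaw of y -3.15 t 14.7667 q [-0.64  0.23  1.66  0.    1.26 -2.15]
[324.14143173 219.33671293]
((326.5, 218.0), (88.0, 51.0), 90.0) ((431.2224426269531, -269.51007080078125), (47.83359909057617, 86.82221984863281), 87.14250183105469)
[ 429.07731824 -272.1069796   180.1469579 ] 14.8167
```

The short case is at (431,-270) with yaw -2.9°, and the tool is already aligned. I descend and grasp.

Emit:
apply_moves([
  [[0.2,0.2,-4,0.3,1],[0.2,0.2,-8,0.3,1],[0.2,0.2,-12,0.3,1],[0.2,0.2,-15,0.3,1],[0.2,0.2,-17,0.3,1],[0.2,0.2,-18.5,0.3,1],[0.2,0.2,-19.5,0.3,1],[0.2,0.2,-19.5,0.3,1]],
])

```text
time: 15.48
tool_pos: [430.8, -268.9, -15.8]
ee_rot: [-0.001, 0.023, 1.0, 0.001]
contact_force: [0.3, -0.4, -0.2]
width: 85.3
grasp_force: 0.0
```

Emit:
apply_moves([
  [[0,0,-0.5,0,1],[0,0,-0.9,0,1],[0,0,-0.9,0,1],[0,0,-0.9,0,-1],[0,0,-0.9,0,-1],[0,0,-0.9,0,-1],[0,0,-0.9,0,-1],[0,0,-0.9,0,-1],[0,0,-0.9,0,-1],[0,0,-0.9,0,-1]],
])

```text
time: 16.32
tool_pos: [431.8, -270.8, -22.2]
ee_rot: [0.001, 0.024, 1.0, -0.0]
contact_force: [-1.2, 1.5, 6.8]
width: 61.3
grasp_force: 66.0
```

Held. I lift and carry it over the stacked long case, starting a little upslope so the pivot motion runs downslope.

Emit:
apply_moves([
  [[0,0,1,0,-1],[0,0,4,0,-1],[0,0,8,0,-1],[0,0,12,0,-1],[0.3,1,15.5,1,-1],[0.8,3.5,17.4,2,-1],[1.6,7,17.4,3,-1],[2.5,10.7,17.4,4,-1],[3.4,14.5,17.4,5,-1],[4.3,18.3,17.4,6,-1],[5.2,22,17.4,7,-1],[6.1,26,17.4,8,-1]],
])

```text
time: 17.32
tool_pos: [492.4, -8.8, 151.9]
ee_rot: [0.0, -0.046, 0.999, -0.0]
contact_force: [0.7, -1.0, -2.7]
width: 61.0
grasp_force: 66.0
```

Emit:
apply_moves([
  [[0.9,3.8,0,1,-1],[1.8,7.6,0,2,-1],[2.7,11.4,0,3,-1],[3.6,15.2,0,4,-1],[4.5,19,0,5,-1],[5.3,22.6,0,5.2,-1],[6,25.6,0,5.2,-1],[6.5,28,0,5.2,-1],[6.8,29.4,0,5.2,-1],[6.8,29.4,0,5.2,-1],[6.8,29.4,0,5.2,-1],[6.8,29.4,0,5.2,-1]],
])

```text
time: 18.32
tool_pos: [560.3, 282.8, 151.3]
ee_rot: [-0.0, -0.091, 0.996, -0.0]
contact_force: [0.5, 0.3, -1.5]
width: 60.7
grasp_force: 65.9
```

```bash
cat > uv.py <<'E'
from st import *
s=observe();p=s["tool_pos"];print("u,v",(p@u).round(1),(p@Y).round(1),"z",p[2].round(1),"F",s["contact_force"].round(1))
g=wrist();h=hsv(g["frame"]).astype(int)
lid=((h[...,2]>225)&(h[...,0]>17)).astype(np.uint8)
# stop: row extents / brown frame rows through the middle column
col=h[:,318:328].mean(1)
d=np.abs(np.diff(col[:,2]));print("edges",[(y,int(col[y+1,0]),int(col[y+1,1]),int(col[y+1,2])) for y in range(20,300) if d[y]>12 or abs(col[y+1,1]-col[y,1])>15])
E
python3 uv.py
```

```text
u,v 602.1 177.0 z 151.3 F [ 0.5  0.3 -1.5]
pos [560.3 282.8 151.3] yaw of y 10.45 t 18.3167 q [ 0.41  0.51  1.34 -0.    1.29 -1.34]
edges [(59, 14, 134, 196), (60, 14, 133, 183), (61, 14, 133, 171), (62, 14, 131, 158), (63, 14, 131, 145), (133, 18, 117, 233), (134, 23, 96, 250), (162, 21, 104, 244), (163, 17, 116, 152), (164, 17, 109, 94), (172, 13, 154, 175), (173, 13, 158, 218), (174, 14, 154, 236), (177, 20, 114, 249), (178, 23, 91, 252), (197, 16, 130, 180), (198, 13, 154, 129), (216, 13, 156, 150), (217, 13, 158, 186), (218, 13, 159, 215), (228, 16, 130, 226), (229, 20, 106, 243)]
```

Emit:
apply_moves([
  [[0,0.15,-2,0,-1],[0,0.15,-3.5,0,-1],[0,0.15,-4.5,0,-1],[0,0.15,-5,0,-1],[0,0.15,-5.3,0,-1],[0,0.15,-5.5,0,-1],[0,0.15,-5.5,0,-1]],
])

```text
time: 18.95
tool_pos: [560.6, 285.0, 96.3]
ee_rot: [0.0, -0.091, 0.996, 0.0]
contact_force: [0.1, 0.1, -0.6]
width: 61.4
grasp_force: 66.0
```

Emit:
apply_moves([
  [[-0.1,0,-0.2,0,-1],[-0.2,0,-0.4,0,-1],[-0.3,-0.1,-0.6,0,-1],[-0.3,-0.1,-0.6,0,-1]],
])

```text
time: 19.28
tool_pos: [558.3, 284.9, 91.5]
ee_rot: [0.002, -0.092, 0.996, 0.001]
contact_force: [0.5, 2.4, 4.5]
width: 61.1
grasp_force: 66.9
```

Emit:
apply_moves([
  [[-0.1,0,-0.2,0,-1],[-0.2,0,-0.4,0,-1],[-0.2,0,-0.5,0,-1],[-0.2,0,-0.5,0,-1]],
])

```text
time: 19.62
tool_pos: [556.2, 284.7, 87.6]
ee_rot: [0.002, -0.091, 0.996, 0.001]
contact_force: [-7.8, -2.4, 16.6]
width: 61.1
grasp_force: 69.2
```

Emit:
apply_moves([
  [[-0.1,0,-0.2,0,-1],[-0.2,-0.1,-0.4,0,-1],[-0.2,-0.1,-0.4,0,-1]],
])

```text
time: 19.87
tool_pos: [554.2, 284.1, 83.4]
ee_rot: [0.002, -0.092, 0.996, 0.001]
contact_force: [-6.8, 2.0, 14.8]
width: 61.0
grasp_force: 70.1
```

Emit:
apply_moves([
  [[-0.1,0,-0.2,0,-1],[-0.2,0,-0.4,0,-1],[-0.2,0,-0.4,0,-1]],
])

```text
time: 20.12
tool_pos: [552.4, 283.9, 79.2]
ee_rot: [0.002, -0.091, 0.996, 0.001]
contact_force: [-2.9, 0.9, 13.2]
width: 61.2
grasp_force: 71.0
```

Emit:
apply_moves([
  [[0,0,-0.1,0,-1],[-0.1,0,-0.2,0,-1],[-0.1,0,-0.2,0,-1]],
])

```text
time: 20.37
tool_pos: [551.8, 283.8, 77.6]
ee_rot: [0.003, -0.091, 0.996, 0.001]
contact_force: [-1.0, 1.4, 14.3]
width: 60.8
grasp_force: 71.5
```

Emit:
apply_moves([
  [[0,0,-0.1,0,-1],[-0.1,0,-0.2,0,-1],[-0.1,0,-0.2,0,-1]],
])

```text
time: 20.62
tool_pos: [552.0, 283.9, 77.6]
ee_rot: [0.004, -0.091, 0.996, 0.001]
contact_force: [-1.4, -2.0, 26.7]
width: 61.0
grasp_force: 73.2
```

Emit:
apply_moves([
  [[-0.1,0,0,0,-1],[-0.2,0,0,0,-1],[-0.2,0,0,0,-1]],
])

```text
time: 20.87
tool_pos: [550.5, 283.9, 77.2]
ee_rot: [0.005, -0.091, 0.996, 0.001]
contact_force: [5.6, -0.2, 21.9]
width: 61.1
grasp_force: 72.6
```

```bash
python3 uv.py
```

```text
u,v 592.7 179.8 z 77.2 F [ 5.6 -0.2 21.9]
pos [550.5 283.9  77.2] yaw of y 10.47 t 20.8667 q [ 0.42  0.57  1.44 -0.    1.12 -1.34]
edges [(159, 19, 110, 236), (160, 22, 99, 249), (202, 19, 111, 233), (203, 17, 116, 141), (204, 17, 110, 93), (208, 13, 156, 160), (211, 13, 158, 183), (212, 13, 159, 208), (213, 13, 159, 221), (220, 20, 110, 245)]
```

Emit:
apply_moves([
  [[-0.2,-0.1,0,0,-1],[-0.3,-0.1,-0.1,0,-1],[-0.3,-0.1,-0.1,0,-1]],
])

```text
time: 21.17
tool_pos: [548.1, 283.0, 76.4]
ee_rot: [0.006, -0.091, 0.996, 0.001]
contact_force: [8.2, -0.0, 21.0]
width: 61.0
grasp_force: 72.5
```

Emit:
apply_moves([
  [[-0.1,0,0,0,-1],[-0.2,0,0,0,-1],[-0.2,0,0,0,-1]],
])

```text
time: 21.42
tool_pos: [548.2, 283.1, 76.6]
ee_rot: [0.008, -0.091, 0.996, 0.002]
contact_force: [27.5, 2.9, 13.8]
width: 61.0
grasp_force: 71.0
```

```bash
(python3 uv.py
python3 - <<'E'
from st import *
g=wrist()
for y in range(202,214,2):print(y,onplane(g,(323,y),75),onplane(g,(323,y),85))
E
)
```

```text
u,v 590.3 179.5 z 76.6 F [27.5  2.9 13.8]
pos [548.2 283.1  76.6] yaw of y 10.5 t 21.4167 q [ 0.42  0.56  1.46 -0.    1.11 -1.33]
edges [(165, 15, 123, 176), (166, 18, 112, 230), (167, 22, 100, 248), (209, 17, 119, 209), (210, 14, 142, 147), (211, 13, 159, 180), (212, 13, 160, 202), (213, 13, 160, 218), (220, 18, 122, 242), (221, 21, 104, 246)]
pos [548.2 283.1  76.6] yaw of y 10.49 t 21.4667 q [ 0.42  0.56  1.46 -0.    1.11 -1.33]
202 [-0.6  1.7] [-0.1  1.7]
204 [0.2 1.7] [0.7 1.7]
206 [1.  1.7] [1.4 1.7]
208 [1.8 1.7] [2.2 1.7]
210 [2.6 1.7] [2.9 1.7]
212 [3.4 1.7] [3.6 1.7]
```

The short case is in contact with the backstop: no visible gap, and the force stops at 27 N. I unload, release and retreat.

Emit:
apply_moves([
  [[0.2,0,0,0,-1],[0.3,0,0,0,-1],[0.3,0,0,0,1],[0.3,0,0,0,1],[0.3,0,0,0,1],[0.3,0,0,0,1],[0.3,0,0,0,1],[0.3,0,1,0,1],[0.3,0,4,0,1],[0.3,0,8,0,1],[0.3,0,12,0,1],[0.3,0,12,0,1]],
])

```text
time: 22.52
tool_pos: [547.8, 283.1, 201.4]
ee_rot: [0.006, -0.091, 0.996, 0.002]
contact_force: [0.0, 0.8, 0.8]
width: 85.3
grasp_force: 0.0
```

Run:
```python
from st import *
g=wrist();s=get_image("scene");print(observe()["contact_force"])
o=np.zeros((600,800,3),np.uint8);o[:360,:480]=cv2.resize(g["frame"],(480,360));o[:320,480:]=cv2.resize(s["frame"][160:300,420:560],(320,320),interpolation=cv2.INTER_CUBIC)
o[360:,:]=cv2.resize(s["frame"][190:340,100:600],(800,240))
cv2.imwrite("pics/z.png",o[:,:,::-1])
```

```text
pos [547.8 283.1 201.4] yaw of y 10.48 t 22.5167 q [ 0.42  0.44  1.33 -0.    1.36 -1.34]
[ 0.11357167  0.34420082 -1.78941626]
```

View pics/z.png

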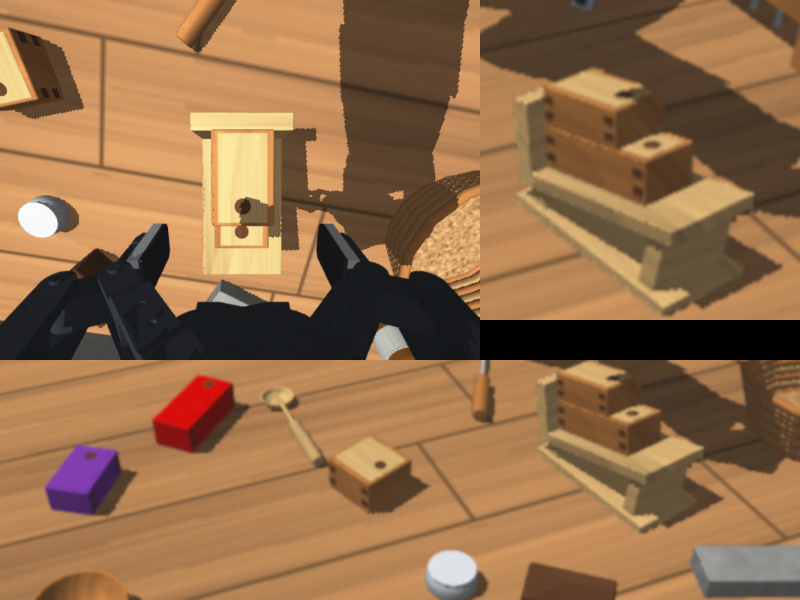

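The final view shows both cases flush, stacked, centred and against the backstop, with the square case and look-alikes untouched. I do one numeric check on the long case's far end, then hand in.

Run:
```python
from st import *
from plant import sign_off
g=wrist();h=hsv(g["frame"]).astype(int)
rows=[y for y in range(300,345) if h[y,300:316,1].mean()>140];print(rows)
end=onplane(g,(308,max(rows)+.5),45);stop=onplane(g,(322,174),75);print(end,stop)
if 126<end[0]<136:print(sign_off())
```

```text
pos [546.  282.3 194.3] yaw of y 10.48 t 22.6167 q [ 0.42  0.45  1.33  0.    1.36 -1.34]
[305, 306, 307, 308, 335, 336, 337, 338]
[133. -11.] [-0.2  0.7]
the job is handed in; nothing more can be done
None
```

The job is handed in: the long case lies flat on the middle of the board with the short case flat on top, and both were pushed against the backstop until resistance stopped them. My last image check put the long case's far end 133 mm up the slope (130 would be exact), so it may sit 1–3 mm off the backstop. The first grasp closed on the lid and had to be redone; the square case looks unmoved.

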